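# Close the bench filter press on a sample cell

### The job

Slide the tray with the sample cell into the blue filter press until it sits fully home against the back stop, so that the cell stands under the screw. Then turn the T-handle clockwise (seen from above) until the rising resistance shows that the cell is firmly clamped, but do not overtighten it and crush the gasket; let go, and leave the other things on the bench where they are.

Things in the scene. Friction and masses are not known exactly. Their poses are not given: they have to be found in the camera images.
- press: Fixed blue filter press. Origin on the bench under the screw's axis; x = direction in which the tray is pushed in, z up. Base plate 14 mm thick, x -200 to +75, y -85 to +85 mm. Two guide rails (tops 24 mm above the bench) leave the tray 2 mm of play a side. Uprights at y = -67 and +67 mm (30 by 20 mm). The back stop is a dark bar whose face is at x = +48 mm.
- screw_axis (a point): Point on the screw's vertical axis, 22 mm above the bench (the height of the tray's upper face); where tray_seat lies when the tray is home.
- beam_top (a point): Brass collar on top of the crossbeam, on the screw's axis, 163 mm above the bench; the beam lies along the press's y, 36 by 154 mm, 27 mm high. Below it hangs a round foot 40 mm across; how far it is screwed into the spindle differs each time and is not reported, so its gap to the cell's lid is 3 to 13 mm and it takes 0.8 to 3.3 rad of turning until it meets the lid.
- handle_bar (a point): Middle of the steel T-handle's crossbar, on the screw's axis, about 225 to 229 mm above the bench at the start. The bar is 14 mm wide, 14 mm high and 92 mm long along this point's x axis, with 17 mm black balls on its ends; below it only the 10 mm spindle. Clockwise from above tightens; the handle sinks 4 mm per radian and stays where it is left.
- handle: The whole T-handle (origin under the bar's middle). Free turning takes about 0.38 N m (friction; at a standstill less is felt). Once the foot meets the lid the torque rises above the free-turning level, read the same way, by 0.37 N m per radian: a rise of about 0.19 N m is firmly clamped (55 to 60 N on the cell); under 0.1 is too loose (30 N), over 0.3 crushes the gasket (90 N).
- tray: Loose aluminium tray, 193 by 88 mm, 8 mm thick, 0.45 kg, lying between the press's guide rails, its x axis along the push direction. Origin on its underside, below the centre of the cell's seat; it reaches from x = -145 to +48 mm. At the start it is 60 to 90 mm short of home. Four steel lugs 6 mm high hold the cell in place.
- tray_seat (a point): Centre of the cell's seat on the tray's upper face.
- tray_knob (a point): Black upright knob on the tray, to push or pinch from above: 16 mm across, at x = -130 mm on the tray, rising from 8 to 52 mm above the tray's underside (its top 66 mm above the bench); this point is 12 mm below its top.
- cell: Steel sample cell with a brass-coloured lid, standing on the tray's seat: 72 mm across, 70 mm high, about 0.6 kg. Origin in the centre of its underside.
- spare_cell: Bystander: a like cell with a dark lid, 72 mm across, 70 mm high, standing on the bench.
- wash_bottle: Bystander: white bottle with a red cap, 64 mm across, 160 mm high.
- beaker: Bystander: glass beaker, 80 mm across, 100 mm high.
- sample_pan: Bystander: shallow metal bowl, 120 mm across, 35 mm high.
- reagent: Bystander: amber jar with a black lid, 60 mm across, 110 mm high.
- brush: Bystander: brush lying on the bench.
- paper_box: Bystander: paper-white box, 120 by 120 by 45 mm.

How it is judged:
By the outcome, as a careful person would: the job done as asked, in the order asked, and still so for the second after the job is handed in, with the robot touching nothing.
It also fails if it takes over 72 s, if anything falls off the work surface, if the arm or the gripper's body presses on something with over 40 N, if the wrist force passes 120 N, or if a joint passes its speed limit or range.

### The arm

A 6-joint arm with a two-finger parallel gripper is mounted at the origin on the work surface. World frame = base frame: x ahead of the robot, y to its left, z up, the work surface at z = 0. Lengths are in mm, angles in degrees, forces in N, time in s.
With the tool pointing down it reaches from about 350 to 850 mm from the base axis. Payload 8.1 kg.
Tool frame: the origin (TCP) lies midway between the tips of the shut fingers; the grasp point (between the pads) lies 19 mm behind it; z points along the fingers, y is the direction in which the jaws open and shut (so a half turn about z gives the same grasp; the last joint's range is limited). The gripper opens to 85 mm and grips with 20 to 120 N. Pads are 22 mm wide; open, the fingers measure 114 mm over their backs; the gripper's body (76 mm by 85 mm) begins 54 mm behind the grasp point. The pads swing forward as they close: fully open they stand 13 mm farther back than shut.
Start: joints at [64.779, 7.471, 85.268, -0, 87.261, -4.893], TCP at [208.421, 562.642, 231.292] pointing down, gripper open.
Joint ranges: [-169.43, 169.43], [-51.17, 129.36], [1.28, 143.12], [-76.62, 256.62], [0, 156.53], [-152.29, 152.29]. Speed limits (degrees/s): [136.94, 136.94, 159.86, 180, 180, 180].

### API

Orientations are given as [roll, pitch, yaw] about the fixed x, y, z axes, in that order (R = Rz(yaw) Ry(pitch) Rx(roll)).
In Python, from bench import telemetry, snapshot, camera_params, job gives the robot as it stands. The module is installed in compiled form; this text tells all that it offers.
- The arm moves only by the shell command python3 -m jog 'ROWS' [FORCE]. ROWS is JSON, a list that holds one entry, the list of rows, each a list of 7 numbers: the shift along the tool's x, y, z in units of 50 mm (1.0 is 50 mm), then the turn, a rotation vector about the tool's x, y, z in units of 2 pi rad (1.0 is 2 pi rad), then the opening, from 0 (shut) to 1 (fully open). In form: [[[dx, dy, dz, rx, ry, rz, claw], ...]]. A call has 1 to 12 rows; each row shifts and turns the commanded pose from where the row before left it, along the tool's axes as they then stand; what a row does not reach is not made up. A row lasts 1/8 s, in which the tool goes at most 62.5 mm and 10.7 degrees, less where a joint would pass 70% of its speed; a pose out of reach is approached as far as the arm can. A call with a number of a shift or a turn outside -1 to 1 is refused whole. A call with a gripper value outside its range is refused whole. The fingers move at their own pace and stop on an object; FORCE is the grip in N (left out, the last holds). Time passes only in rows, so rows that do not move let the fingers close. It gives the time, the measured TCP pose, the force and the opening at its end, in the units of the state.
- telemetry.sense(): the state, without advancing time (a new reading comes with each control period).
- snapshot(name): name is "scene" or "top" or "wrist"; returns (picture, depth): 420x560x3 uint8, red, green, blue; 420x560 float32, mm along the optical axis (not along the pixel's ray), 0 where there is no reading.
- camera_params(name): a dict with "K" (3x3 intrinsics, pixels), "extrinsics" (4x4, takes a point from camera to world coordinates). Camera axes: x right, y down, z forward; pixel columns grow to the right and rows downward; lengths in mm; the calibration is good to about 2 mm. A picture is of the moment at which its call begins: read the wrist's pose just before it. camera_params takes no time and is no camera call; for the wrist camera it gives the pose at the moment of the call.
- job.hand_in(): hands the job in, once; it reports no verdict.
The state is a dict: "time": time; "joint_pos": joint angles; "qd": joint speeds; "joint_efforts": joint torques, N m; "tool_pos": TCP position; "tcp_rot": TCP orientation; "ft_force": force on the tool from outside, world axes, zero at the start; "wrist_torque": the same for the moment, N m; "finger_gap": finger opening in mm.
Only numpy, scipy, OpenCV 4.12 (cv2) and the standard library are available. Lean on these libraries where they do the work, as an engineer would, in place of code of your own. Each camera call takes 0.05 s, during which the arm holds its last target. There are 200 camera calls.

## Working session

There is one attempt and no reset: what is moved stays moved. The work goes in short steps, Python scripts to look and compute and a shell command to move; the robot and the scene stay as the last step left them, time stands still between calls to the robot, and variables do not carry over. Pictures are saved under pics/ and viewed, about 8 in all and at most 12, crops included, and the job is handed in when it is done.

```bash
mkdir -p pics; cat > h.py <<'E'
import numpy as np, cv2
from bench import telemetry, snapshot, camera_params, job
def snap(n,f):
    p=camera_params(n); im,d=snapshot(n)
    cv2.imwrite('pics/'+f+'.png',im[:,:,::-1]); np.savez('pics/'+f+'.npz',im=im,d=d,K=p['K'],E=p['extrinsics'])
    return im,d,p
def load(f):
    z=np.load('pics/'+f+'.npz'); return z['im'],z['d'],z['K'],z['E']
def cloud(f):
    im,d,K,E=load(f); v,u=np.mgrid[:d.shape[0],:d.shape[1]]
    P=np.stack([(u-K[0,2])/K[0,0]*d,(v-K[1,2])/K[1,1]*d,d],-1)
    W=P@E[:3,:3].T+E[:3,3]; W[d==0]=np.nan
    return im,W
E
python3 - <<'E'
from h import *
print(telemetry.sense())
for n in ('top','scene'):
    im,d,p=snap(n,n+'0'); print(n,p['K'],p['extrinsics'])
a=cv2.imread('pics/top0.png');b=cv2.imread('pics/scene0.png')
E
```

```text
{'time': 0.0, 'joint_pos': array([ 6.47792416e+01,  7.51429155e+00,  8.53291509e+01, -8.59357406e-04,
        8.72589520e+01, -4.89124267e+00]), 'qd': array([-0.01962091, -0.00909614, -0.02385973, -0.00204587, -0.08979066,
        0.11038605]), 'joint_efforts': array([-3.34514072e-03, -5.69383335e+01, -5.00571477e+01, -4.63594879e-04,
        1.43153826e-02,  1.65097696e-07]), 'tool_pos': array([208.19069205, 562.15675763, 230.25414454]), 'tcp_rot': array([-1.79897905e+02, -7.87544908e-03,  1.59670519e+02]), 'ft_force': array([-0.04008655,  0.14184489,  0.37332607]), 'wrist_torque': array([-0.04798412, -0.01506886, -0.00027742]), 'finger_gap': 85.74353368395667}
top [[389.44984162   0.         280.79574675]
 [  0.         389.44984162 209.51718665]
 [  0.           0.           1.        ]] [[-1.06859763e-02 -9.91818380e-01  1.27208927e-01  4.22051122e+02]
 [-9.99889252e-01  1.19163968e-02  8.91532158e-03  5.47952163e-01]
 [-1.03582519e-02 -1.27099570e-01 -9.91835876e-01  1.29862087e+03]
 [ 0.00000000e+00  0.00000000e+00  0.00000000e+00  1.00000000e+00]]
scene [[497.9734679    0.         287.49793159]
 [  0.         497.9734679  212.59922491]
 [  0.           0.           1.        ]] [[-3.72488399e-01  6.52178890e-01 -6.60238660e-01  1.47098118e+03]
 [ 9.28031633e-01  2.59379982e-01 -2.67356153e-01  3.73586057e+02]
 [-3.11134749e-03 -7.12309428e-01 -7.01858674e-01  1.12731224e+03]
 [ 0.00000000e+00  0.00000000e+00  0.00000000e+00  1.00000000e+00]]
```

View pics/top0.png

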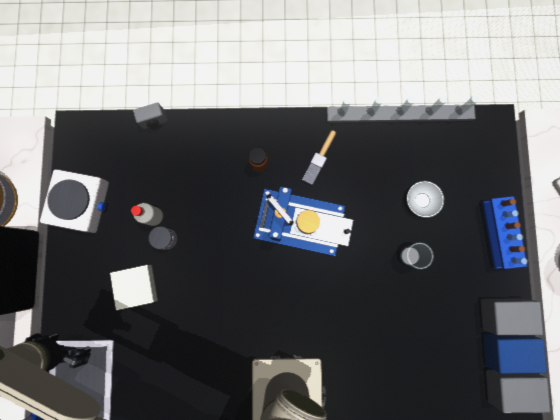

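View pics/scene0.png

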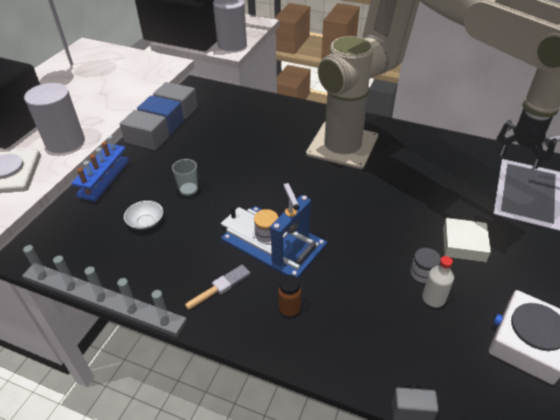

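The press is at top px (300,222): knob at right (347,231), lid (308,222), handle (278,208), and the tray gets pushed toward image left (+y). Nothing stands next to the press.

```bash
python3 - <<'E'
from h import *
for f,box in (('top0',(240,370,170,270)),('scene0',(210,340,170,280))):
    im,W=cloud(f); u0,u1,v0,v1=box
    im=im[v0:v1,u0:u1].astype(int);W=W[v0:v1,u0:u1];z=W[...,2]
    blue=(im[...,2]>im[...,0]+40)
    def st(n,m):
        P=W[m]; 
        if len(P)<3: print(f,n,len(P));return
        print(f,n,len(P),'med',np.median(P,0).round(1),'rect',cv2.minAreaRect(P[:,:2].astype(np.float32)))
    st('handle',(z>212)&(z<260)); st('beam',blue&(z>140)&(z<172)); st('base',blue&(z>4)&(z<32))
    yel=(im[...,0]>im[...,2]+60)
    st('lid',yel&(z>80)&(z<105)); st('knob',(im.max(-1)<70)&(z>40)&(z<75)); st('tray',(im.min(-1)>120)&(z>10)&(z<32))
    P=W[(z>212)&(z<260)]; c=P[:,:2]-P[:,:2].mean(0); w=np.linalg.eigh(c.T@c)[1][:,1]; print('handle dir',np.degrees(np.arctan2(w[1],w[0])), P[:,2].min(),P[:,2].max(), 'mean',P.mean(0))
    P=W[(im.max(-1)<70)&(z>40)&(z<75)];print(P.round(0)[:40].tolist() if len(P)<60 else 0)
im=cv2.imread('pics/scene0.png')[160:290,190:350];cv2.imwrite('pics/c.png',cv2.resize(im,None,fx=4.5,fy=4.5,interpolation=2))
E
```

```text
top0 handle 206 med [560.   15.  233.4] rect ((559.495361328125, 14.111869812011719), (106.70907592773438, 15.615520477294922), 39.09944152832031)
top0 beam 459 med [542.8  13.6 163.1] rect ((559.7210693359375, 14.094385147094727), (35.86692810058594, 153.23667907714844), 76.95345306396484)
top0 base 1626 med [548.6 -26.8  14.3] rect ((546.7255859375, -46.84623718261719), (275.0605773925781, 171.4237060546875), 77.1021728515625)
top0 lid 408 med [539.7 -72.6  92.2] rect ((538.4862670898438, -72.79656982421875), (68.12855529785156, 68.91535949707031), 44.418941497802734)
top0 knob 12 med [ 509.1 -194.    66.2] rect ((499.8988342285156, -82.96446990966797), (6.830175399780273, 241.877197265625), 4.746245861053467)
top0 tray 1787 med [ 525.7 -123.4   22.1] rect ((593.6089477539062, -78.07537841796875), (301.2161865234375, 260.1242370605469), 77.20188903808594)
handle dir -140.921528130949 221.65433949358066 238.57509392405518 mean [559.7348063   14.32792089 233.09293727]
[[512.0, -191.0, 67.0], [512.0, -194.0, 68.0], [512.0, -197.0, 69.0], [512.0, -200.0, 67.0], [509.0, -191.0, 64.0], [
[... 461 characters left out ...]
base 1434 med [590.8   9.2  14.2] rect ((485.8829345703125, -33.61079406738281), (277.76922607421875, 300.09381103515625), 77.38035583496094)
scene0 lid 320 med [541.1 -73.7  92.4] rect ((540.5264892578125, -77.20204162597656), (64.56703186035156, 73.3494644165039), 80.15116882324219)
scene0 knob 138 med [506.4  19.9  59. ] rect ((568.057373046875, -71.90165710449219), (149.10313415527344, 261.5334777832031), 3.8632078170776367)
scene0 tray 1328 med [ 557.3 -129.8   22.1] rect ((606.4570922851562, -85.27066040039062), (306.12664794921875, 298.02313232421875), 75.32767486572266)
handle dir -140.6022730405483 214.38645396797756 237.35164539570883 mean [565.41341467  15.91607931 231.95291953]
0
```

View pics/c.png

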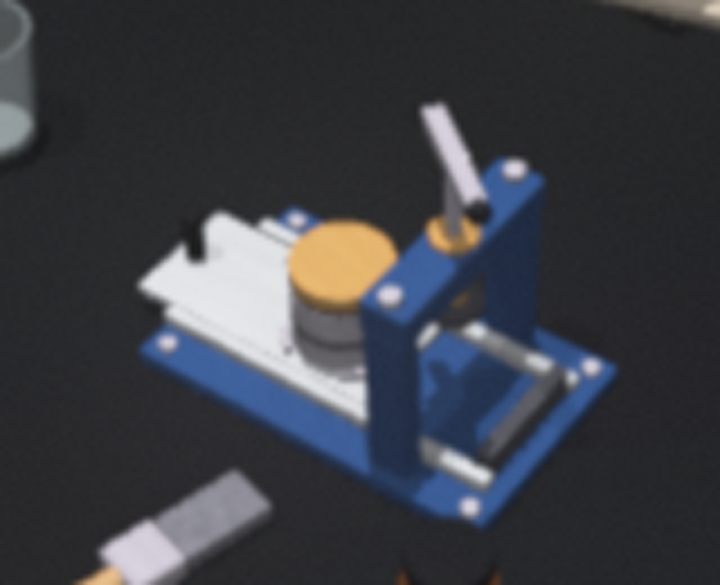

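Screw axis ≈ (559.6, 14.3), push yaw ≈ 77.1°. The cell is about 90 mm short of home, which puts the knob at about (510.6, -199.8). The handle bar lies along 39° with its top at about 233. I'll raise the arm and move over the knob with the jaws along the push direction.

```bash
python3 -m jog '[[[0,0,-0.7,0,0,-0.0206,1],[0,0,-0.7,0,0,0,1],[-0.465,-0.675,0,0,0,0,1],[-0.465,-0.675,0,0,0,0,1],[-0.465,-0.675,0,0,0,0,1],[-0.465,-0.675,0,0,0,0,1],[-0.465,-0.675,0,0,0,0,1],[-0.465,-0.675,0,0,0,0,1],[-0.465,-0.675,0,0,0,0,1],[-0.465,-0.675,0,0,0,0,1],[-0.465,-0.675,0,0,0,0,1],[-0.465,-0.675,0,0,0,0,1]]]' 20
python3 -m jog '[[[-0.465,-0.675,0,0,0,0,1],[-0.465,-0.675,0,0,0,0,1],[-0.465,-0.675,0,0,0,0,1],[-0.465,-0.675,0,0,0,0,1],[-0.465,-0.675,0,0,0,0,1],[-0.465,-0.675,0,0,0,0,1],[-0.465,-0.675,0,0,0,0,1],[-0.465,-0.675,0,0,0,0,1],[-0.465,-0.675,0,0,0,0,1],[-0.465,-0.675,0,0,0,0,1],[0,0,0,0,0,0,1],[0,0,0,0,0,0,1]]]'
cat >> h.py <<'E'
def go(target,psi=None):
    "offset to TCP target in tool-axis units"
    from scipy.spatial.transform import Rotation as R
    s=telemetry.sense(); r=R.from_euler('xyz',s['tcp_rot'],degrees=True)
    print('t',round(s['time'],2),'tcp',s['tool_pos'].round(1),s['tcp_rot'].round(2),'j',s['joint_pos'].round(1),'F',s['ft_force'].round(2),'M',s['wrist_torque'].round(3),'gap',round(s['finger_gap'],1))
    print('units',(r.inv().apply(np.array(target)-s['tool_pos'])/50).round(3))
E
python3 - <<'E'
from h import *
go([510.6,-199.8,48])
snap('wrist','w1'); im,W=cloud('w1'); z=W[...,2]
m=(z>58)&(z<75); n,l,s,c=cv2.connectedComponentsWithStats(m.astype(np.uint8))
for i in range(1,n):
    if s[i,4]>30: print(s[i],c[i].round(),W[l==i].mean(0).round(1),im[l==i].mean(0).round())
E
```

```text
time: 1.6
tool_pos: [359.7, 180.4, 301.0]
tcp_rot: [-180.0, -0.0, 167.1]
ft_force: [1.5, -0.1, -0.5]
finger_gap: 85.2
time: 3.1
tool_pos: [510.5, -198.9, 300.7]
tcp_rot: [180.0, -0.1, 167.1]
ft_force: [-0.5, 1.0, 0.5]
finger_gap: 85.4
t 3.1 tcp [ 510.5 -198.9  300.7] [ 1.7996e+02 -7.0000e-02  1.6707e+02] j [ -26.7   -1.6   87.5    0.    94.2 -103.7] F [-0.51  1.02  0.52] M [0.002 0.007 0.015] gap 85.4
units [-0.013 -0.021  5.054]
[455 100  12  19 159] [460. 109.] [490.9  13.   66.8] [25. 49. 79.]
[ 76 108  38  61 354] [103. 134.] [ 428.7 -379.6   66.7] [165. 180. 179.]
[ 41 112  48  61 766] [ 56. 145.] [ 428.8 -435.8   66.8] [85. 92. 93.]
[354 137  46  51 316] [367. 154.] [517.7 -94.1  68. ] [110. 107. 112.]
[268 161  14  14 154] [275. 167.] [ 509.4 -200.    65.9] [49. 50. 51.]
[436 212  31  20 215] [447. 218.] [618.   -8.9  66.7] [24. 49. 81.]
[496 269  45  39 495] [511. 282.] [728.8  68.4  66.4] [82. 48. 14.]
```

View pics/w1.png

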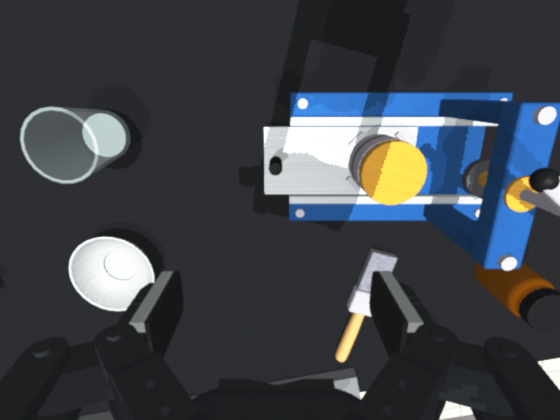

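Knob confirmed at px (275,167), about (510,-200), top at z 66; the jaws line up with the push axis. Descending to pinch it.

```bash
python3 -m jog '[[[0,-0.02,0.6,0,0,0,1],[0,0,0.8,0,0,0,1],[0,0,0.8,0,0,0,1],[0,0,0.8,0,0,0,1],[0,0,0.8,0,0,0,1],[0,0,0.8,0,0,0,1],[0,0,0.4,0,0,0,1],[0,0,0.29,0,0,0,1],[0,0,0,0,0,0,0],[0,0,0,0,0,0,0],[0,0,0,0,0,0,0],[0,0,0,0,0,0,0]]]' 30
python3 -m jog '[[[0,0,0,0,0,0,0],[0,0,0,0,0,0,0]]]'
python3 -c "
from h import *
go([529.4,-112,36])"
```

```text
time: 4.65
tool_pos: [511.3, -200.4, 37.8]
tcp_rot: [-180.0, 0.1, 167.1]
ft_force: [-0.8, 0.6, 3.7]
finger_gap: 14.8
time: 4.9
tool_pos: [511.3, -200.4, 37.8]
tcp_rot: [-180.0, 0.1, 167.1]
ft_force: [-1.6, 2.0, 6.3]
finger_gap: 15.1
t 4.9 tcp [ 511.3 -200.4   37.8] [-1.7999e+02  8.0000e-02  1.6708e+02] j [ -26.8   10.   103.7    0.    66.2 -103.9] F [-1.6   1.97  6.26] M [0.283 0.154 0.007] gap 15.1
units [0.042 1.805 0.036]
```

```bash
python3 -m jog '[[[0,0.1,0,0,0,0,0],[0,0.2,0,0,0,0,0],[0,0.2,0,0,0,0,0],[0,0.2,0,0,0,0,0],[0,0.2,0,0,0,0,0],[0,0.2,0,0,0,0,0],[0,0.2,0,0,0,0,0],[0,0.2,0,0,0,0,0],[0,0.1,0,0,0,0,0],[0,0.04,0,0,0,0,0],[0,0.04,0,0,0,0,0],[0,0,0,0,0,0,0]]]'
python3 -c "
from h import *
go([530.6,-112.4,36])"
python3 -m jog '[[[0,0.03,0,0,0,0,0],[0,0.03,0,0,0,0,0],[0,0,0,0,0,0,0]]]'
python3 -c "
from h import *
go([530.6,-112.4,36])"
```

```text
time: 6.4
tool_pos: [530.2, -118.9, 37.8]
tcp_rot: [-179.9, 0.1, 167.1]
ft_force: [-1.3, -3.2, 6.5]
finger_gap: 14.9
t 6.4 tcp [ 530.2 -118.9   37.8] [-1.7994e+02  1.2000e-01  1.6709e+02] j [-18.    9.2 104.6  -0.   66.1 -95.1] F [-1.3  -3.2   6.51] M [-0.464  0.14   0.023] gap 14.9
units [0.022 0.128 0.036]
time: 6.78
tool_pos: [530.9, -116.1, 37.8]
tcp_rot: [-179.9, 0.1, 167.1]
ft_force: [-1.2, -4.2, 6.4]
finger_gap: 15.2
t 6.78 tcp [ 530.9 -116.1   37.8] [-1.7994e+02  1.2000e-01  1.6708e+02] j [-1.770e+01  9.200e+00  1.046e+02 -1.000e-01  6.610e+01 -9.480e+01] F [-1.24 -4.2   6.43] M [-0.604  0.099  0.057] gap 15.2
units [0.022 0.071 0.036]
```

```bash
python3 -m jog '[[[0,0.03,0,0,0,0,0],[0,0.02,0,0,0,0,0],[0,0,0,0,0,0,0]]]'
python3 -m jog '[[[0,0.02,0,0,0,0,0],[0,0.02,0,0,0,0,0],[0,0,0,0,0,0,0]]]'
python3 -m jog '[[[0,0.02,0,0,0,0,0],[0,0.02,0,0,0,0,0],[0,0,0,0,0,0,0]]]'
```

```text
time: 7.15
tool_pos: [531.5, -113.7, 37.9]
tcp_rot: [-179.9, 0.1, 167.1]
ft_force: [-0.5, -4.5, 6.4]
finger_gap: 14.9
time: 7.52
tool_pos: [531.5, -113.6, 37.8]
tcp_rot: [-179.8, 0.1, 167.1]
ft_force: [-3.4, -13.5, 6.0]
finger_gap: 14.7
time: 7.9
tool_pos: [531.5, -113.5, 37.8]
tcp_rot: [-179.6, 0.1, 167.0]
ft_force: [-5.5, -21.8, 5.2]
finger_gap: 15.1
```

The force rose sharply at 89 mm of travel (13 N, then 22 N with no motion), so it's against the back stop. Relaxing, opening and rising.

```bash
python3 -m jog '[[[0,-0.03,0,0,0,0,0],[0,-0.02,0,0,0,0,0],[0,0,0,0,0,0,0.6],[0,0,0,0,0,0,1],[0,0,0,0,0,0,1],[0,0,0,0,0,0,1],[0,0,-0.3,0,0,0,1],[0,0,-0.8,0,0,0,1],[0,0,-0.8,0,0,0,1],[0,0,-0.8,0,0,0,1],[0,0,-0.8,0,0,0,1],[0,0,-0.8,0,0,0,1]]]'
python3 -m jog '[[[0,0,-0.8,0,0,0,1],[0,0,-0.4,0,0,0,1],[0,0,0,0,0,0,1]]]'
python3 - <<'E'
from h import *
go([559.6,14.3,330])
for n in ('wrist','top'):
    snap(n,n+'2'); im,W=cloud(n+'2'); z=W[...,2]; im=im.astype(int)
    yel=(im[...,0]>im[...,2]+60)
    for nm,m in (('lid',yel&(z>84)&(z<100)),('knob',(z>60)&(z<72)&(im.max(-1)<90)&(abs(W[...,0]-530)<30)&(abs(W[...,1]+113)<30)),('handle',(z>222)&(z<245)&(abs(W[...,0]-560)<60)&(abs(W[...,1]-14)<60))):
        P=W[m]; 
        if len(P)>2: print(n,nm,len(P),P.mean(0).round(1),np.median(P[:,2]),cv2.minAreaRect(P[:,:2].astype(np.float32)))
    cv2.imwrite('pics/%s2c.png'%n,im[:,:,::-1])
E
```

```text
time: 9.4
tool_pos: [530.9, -111.4, 254.5]
tcp_rot: [-180.0, 0.1, 167.1]
ft_force: [-0.3, -0.5, 0.2]
finger_gap: 85.1
time: 9.78
tool_pos: [531.6, -111.7, 313.6]
tcp_rot: [-180.0, 0.2, 167.1]
ft_force: [0.3, 1.0, -0.7]
finger_gap: 85.2
t 9.78 tcp [ 531.6 -111.7  313.6] [-179.98    0.19  167.09] j [-17.3  -2.7  87.2  -0.   95.3 -94.4] F [ 0.34  1.03 -0.72] M [-0.02   0.053 -0.045] gap 85.2
units [ 0.017  2.581 -0.328]
wrist lid 1572 [591.5  11.9  91.5] 92.40601215463795 ((641.2584228515625, 38.439998626708984), (243.1147918701172, 55.80386734008789), 22.905628204345703)
wrist knob 127 [ 529.5 -113.4   66.2] 66.52118009458235 ((530.2240600585938, -113.31277465820312), (13.243709564208984, 15.044029235839844), 77.06771850585938)
wrist handle 2789 [555.3   8.6 233.6] 233.9695342046305 ((558.5648193359375, 11.321941375732422), (106.06989288330078, 16.698623657226562), 39.00148010253906)
top lid 82 [563.7  15.1  91.9] 91.94733904156442 ((627.4468994140625, 26.437637329101562), (205.56314086914062, 67.89280700683594), 11.068033218383789)
top knob 17 [ 530.4 -111.9   65.1] 64.48766017854314 ((530.2577514648438, -111.71522521972656), (11.183309555053711, 13.292646408081055), 44.35356140136719)
top handle 206 [559.6  14.2 233. ] 233.27956929168045 ((559.5986328125, 14.05910873413086), (106.8143539428711, 15.609283447265625), 39.157955169677734)[ WARN:0@1.483] global loadsave.cpp:1063 imwrite_ Unsupported depth image for selected encoder is fallbacked to CV_8U.
```

View pics/wrist2.png

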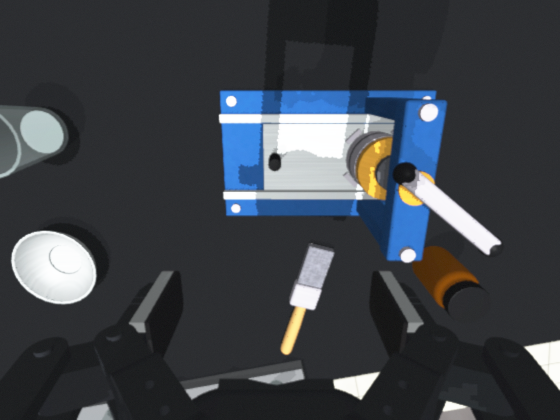

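The picture shows the tray home: knob px (275,161), measured about (530,-113) against a predicted (530.6,-112.4), and the lid is under the beam. Next I move over the handle and turn the jaws across the bar, with yaw 219° so one grasp covers the whole turn.

```bash
python3 -m jog '[[[0.016,0.64,0,0,0,0,1],[0,0.64,0,0,0,0,1],[0,0.64,0,0,0,0,1],[0,0.64,0,0,0,0,1],[0,0,0,0,0,-0.0289,1],[0,0,0,0,0,-0.0289,1],[0,0,0,0,0,-0.0289,1],[0,0,0,0,0,-0.0289,1],[0,0,0,0,0,-0.0289,1],[0,0,0,0,0,0,1],[0,0,0,0,0,0,1]]]'
python3 - <<'E'
from h import *
go([559.4,13.4,208])
snap('wrist','w3'); im,W=cloud('w3'); z=W[...,2]
P=W[(z>222)&(z<245)&(abs(W[...,0]-560)<60)&(abs(W[...,1]-14)<60)]
print(len(P),np.median(P,0),cv2.minAreaRect(P[:,:2].astype(np.float32)))
E
```

```text
time: 11.25
tool_pos: [558.3, 13.5, 310.4]
tcp_rot: [179.9, -0.1, -141.1]
ft_force: [-0.5, 0.2, 0.6]
finger_gap: 85.3
t 11.25 tcp [558.3  13.5 310.4] [ 1.7992e+02 -9.0000e-02 -1.4113e+02] j [  -3.9    0.    84.9   -0.    95.2 -132.7] F [-0.49  0.2   0.64] M [-0.008  0.029 -0.052] gap 85.3
units [-0.02  -0.019  2.048]
2762 [554.2005167    7.59502086 233.8886221 ] ((559.8208618164062, 12.272666931152344), (108.29745483398438, 16.30905532836914), 39.377986907958984)
```

```bash
python3 -m jog '[[[-0.02,-0.02,0.4,0,0,-0.0008,1],[0,0,0.5,0,0,0,1],[0,0,0.5,0,0,0,1],[0,0,0.4,0,0,0,1],[0,0,0.25,0,0,0,1],[0,0,0,0,0,0,1],[0,0,0,0,0,0,0],[0,0,0,0,0,0,0],[0,0,0,0,0,0,0],[0,0,0,0,0,0,0],[0,0,0,0,0,0,0],[0,0,0,0,0,0,0]]]' 60
python3 -m jog '[[[0,0,0,0,0,0,0],[0,0,0,0,0,0,0]]]'
python3 - <<'E'
from h import *
go([559.4,13.4,208])
E
```

```text
time: 12.8
tool_pos: [560.3, 13.5, 209.8]
tcp_rot: [-180.0, 0.0, -140.6]
ft_force: [-3.1, 1.1, 5.6]
finger_gap: 13.0
time: 13.05
tool_pos: [560.2, 13.5, 209.8]
tcp_rot: [-180.0, 0.0, -140.6]
ft_force: [-3.4, 0.6, 5.2]
finger_gap: 13.1
t 13.05 tcp [560.2  13.5 209.8] [-1.7999e+02  3.0000e-02 -1.4060e+02] j [  -3.9    1.9   93.3    0.    84.7 -133.3] F [-3.38  0.6   5.25] M [ 0.307  0.459 -0.131] gap 13.1
units [0.014 0.009 0.036]
```

Gripped: gap 13 mm, on the 14 mm bar. Turning clockwise (+rz), sinking 4 mm/rad, and reading the moment while moving to get the free-turning level.

```bash
cat > r.py <<'E'
from h import *
s=telemetry.sense(); print('t',round(s['time'],2),'tcp',s['tool_pos'].round(1),'yaw',s['tcp_rot'][2].round(2),'turned rad',np.radians((-140.6-s['tcp_rot'][2])%360).round(3),'qd6',s['qd'][5].round(1),'F',s['ft_force'].round(1),'M',s['wrist_torque'].round(3),'gap',round(s['finger_gap'],1),'j6',s['joint_pos'][5].round(1))
E
python3 -m jog '[[[0,0,0.005,0,0,0.01,0],[0,0,0.005,0,0,0.01,0],[0,0,0.005,0,0,0.01,0]]]' >/dev/null; python3 r.py
for i in 1 2 3; do python3 -m jog '[[[0,0,0.005,0,0,0.01,0],[0,0,0.005,0,0,0.01,0]]]' >/dev/null; python3 r.py; done
```

```text
t 13.43 tcp [560.3  13.4 209.1] yaw -151.49 turned rad 0.19 qd6 28.6 F [-2.3  1.4  5.9] M [0.143 0.462 0.317] gap 12.8 j6 -122.4
t 13.68 tcp [560.3  13.4 208.6] yaw -158.69 turned rad 0.316 qd6 28.6 F [-1.9  1.2  5.5] M [0.158 0.36  0.364] gap 12.9 j6 -115.2
t 13.93 tcp [560.3  13.3 208.1] yaw -165.89 turned rad 0.441 qd6 28.6 F [-2.7  1.3  5.7] M [0.148 0.424 0.304] gap 12.9 j6 -108.0
t 14.18 tcp [560.4  13.3 207.6] yaw -173.09 turned rad 0.567 qd6 28.7 F [-1.8 -0.2  6.2] M [0.062 0.374 0.272] gap 13.0 j6 -100.8
```

```bash
sed -i 's/print(/open("log.txt","a").write(f"{(-140.6-s["tcp_rot"][2])%360} {s["wrist_torque"][2]} {s["ft_force"][2]}\\n");print(/' r.py
for i in 1 2 3 4 5 6; do python3 -m jog '[[[0,0,0.005,0,0,0.01,0]]]' >/dev/null; python3 r.py|cut -d' ' -f 8-; done
```

```text
yaw -176.69 turned rad 0.63 qd6 28.6 F [-2.4  0.3  5.3] M [0.017 0.421 0.415] gap 13.0 j6 -97.2
yaw 179.7 turned rad 0.693 qd6 28.6 F [-2.9  0.3  5.2] M [0.025 0.394 0.311] gap 13.1 j6 -93.6
yaw 176.11 turned rad 0.756 qd6 28.6 F [-1.8  0.1  5.6] M [-0.016  0.363  0.349] gap 12.8 j6 -90.0
yaw 172.5 turned rad 0.819 qd6 28.6 F [-3.5  0.3  6. ] M [0.031 0.366 0.418] gap 13.3 j6 -86.4
yaw 168.9 turned rad 0.881 qd6 28.6 F [-2.4  0.   5.4] M [0.005 0.44  0.38 ] gap 12.8 j6 -82.8
yaw 165.3 turned rad 0.944 qd6 28.6 F [-3.  -0.5  5.3] M [-0.045  0.452  0.326] gap 12.4 j6 -79.2
```

```bash
cat > f.py <<'E'
import numpy as np
d=np.loadtxt('log.txt'); x=np.radians(d[:,0])
for k in range(0,len(d),6): print(x[k:k+6].mean().round(2),d[k:k+6,1].mean().round(3),d[k:k+6,2].mean().round(1))
E
for i in $(seq 12); do python3 -m jog '[[[0,0,0.0025,0,0,0.005,0]]]' >/dev/null; python3 r.py>/dev/null; done; python3 f.py
```

```text
0.79 0.367 5.5
1.05 0.349 5.4
1.24 0.353 5.3
```

```bash
for i in $(seq 10); do python3 -m jog '[[[0,0,0.0025,0,0,0.005,0]]]' >/dev/null; python3 r.py>/dev/null; done; python3 f.py; tail -10 log.txt
```

```text
0.79 0.367 5.5
1.05 0.349 5.4
1.24 0.353 5.3
1.43 0.347 5.7
1.59 0.337 6.1
77.44403905095385 0.3772964325028292 4.933530048222633
79.24711976734204 0.30891179498735943 5.645964831217877
81.04554519889945 0.3742631745452203 5.921154610303599
82.84448660136627 0.31518960901556203 6.013390182481485
84.64399037145711 0.3970447681822272 6.349112162700455
86.44888628880904 0.3103530265441841 5.329614978522452
88.24424168236459 0.27321212777161097 5.691555464306402
90.0464566287095 0.38160542528797137 6.217357822999818
91.84742912635807 0.3258324420065266 6.3016189752053755
93.64956399960886 0.36700080400832813 6.240689606233752
```

Still free at 1.63 rad, with the baseline at about 0.35.

```bash
for i in $(seq 12); do python3 -m jog '[[[0,0,0.0025,0,0,0.005,0]]]' >/dev/null; python3 r.py>/dev/null; done; python3 f.py|tail -3
```

```text
1.62 0.344 6.0
1.81 0.334 6.1
1.96 0.339 6.5
```

```bash
for i in $(seq 8); do python3 -m jog '[[[0,0,0.0025,0,0,0.005,0]]]' >/dev/null; python3 r.py>/dev/null; done; python3 f.py|tail -3; python3 r.py
```

```text
1.81 0.334 6.1
2.0 0.342 6.6
2.18 0.461 7.5
t 20.18 tcp [559.9  12.7 200.9] yaw 89.76 turned rad 2.263 qd6 14.3 F [-5.2 -0.9  8.1] M [-0.309  0.944  0.473] gap 13.0 j6 -3.6
```

```bash
cat > g.py <<'E'
import numpy as np
from scipy.optimize import curve_fit
d=np.loadtxt('log.txt'); _,i=np.unique(d[:,0].round(3),return_index=True); d=d[i]; x=np.radians(d[:,0])
f=lambda x,b,c,k: b+k*np.maximum(0,x-c)
p,cv=curve_fit(lambda x,b,c:f(x,b,c,.37),x,d[:,1],p0=[.345,2.0]); print('fixed slope',p,np.sqrt(np.diag(cv)),'rise now',.37*(x[-1]-p[1]),'x',x[-1])
p,cv=curve_fit(f,x,d[:,1],p0=[.345,2.0,.37]); print('free slope',p,'rise now',f(x[-1],*p)-p[0])
print('mean last4',d[-4:,1].mean()-p[0]); print(np.c_[x,d[:,1:]][-14:].round(3))
E
python3 g.py
```

```text
fixed slope [0.34755571 1.93345023] [0.00562353 0.03174912] rise now 0.12182207443160221 x 2.2626990799511115
free slope [0.34803797 2.02968325 0.68824869] rise now 0.16037284305279315
mean last4 0.13019566269830812
[[1.854 0.342 6.438]
 [1.886 0.354 5.684]
 [1.917 0.295 6.405]
 [1.949 0.367 6.089]
 [1.98  0.323 6.638]
 [2.012 0.372 6.872]
 [2.043 0.35  6.771]
 [2.074 0.346 6.695]
 [2.106 0.389 6.953]
 [2.137 0.464 7.48 ]
 [2.168 0.478 7.339]
 [2.2   0.485 7.194]
 [2.231 0.477 8.188]
 [2.263 0.473 8.104]]
```

```bash
for i in 1 2 3 4; do python3 -m jog '[[[0,0,0.0025,0,0,0.005,0]]]' >/dev/null; python3 r.py>/dev/null; done; python3 g.py
```

```text
fixed slope [0.34755571 1.94657162] [0.00548416 0.02759716] rise now 0.16344062265180218 x 2.3883030294923455
free slope [0.34803589 1.98002717 0.42209518] rise now 0.1723312743289166
mean last4 0.13217707955978075
[[1.98  0.323 6.638]
 [2.012 0.372 6.872]
 [2.043 0.35  6.771]
 [2.074 0.346 6.695]
 [2.106 0.389 6.953]
 [2.137 0.464 7.48 ]
 [2.168 0.478 7.339]
 [2.2   0.485 7.194]
 [2.231 0.477 8.188]
 [2.263 0.473 8.104]
 [2.294 0.445 8.389]
 [2.325 0.465 8.477]
 [2.357 0.494 8.935]
 [2.388 0.517 8.65 ]]
```

```bash
for i in 1 2 3; do python3 -m jog '[[[0,0,0.0025,0,0,0.005,0]]]' >/dev/null; python3 r.py>/dev/null; done; python3 g.py|head -3; tail -3 log.txt; python3 r.py
```

```text
fixed slope [0.34755571 1.93737271] [0.00539803 0.02550224] rise now 0.2016946111431565 x 2.4824932827409207
free slope [0.34776876 1.98002783 0.43107454] rise now 0.2166000643857941
mean last4 0.1975028891534964
138.63785761098688 0.5285728072508007 8.17644719632228
140.4361548187345 0.5533788371419162 9.799354109604916
142.23638777063172 0.5819895451947992 9.133156561568459
t 21.05 tcp [559.8  12.8 200.2] yaw 77.16 turned rad 2.482 qd6 14.3 F [-7.  -1.3  9.1] M [-0.293  1.089  0.582] gap 12.6 j6 8.9
```

The rise is about 0.20 N m, which is the target. Stopping, opening and rising clear.

```bash
python3 -m jog '[[[0,0,0,0,0,0,0],[0,0,0,0,0,0,0.5],[0,0,0,0,0,0,1],[0,0,0,0,0,0,1],[0,0,0,0,0,0,1],[0,0,-0.2,0,0,0,1],[0,0,-0.4,0,0,0,1],[0,0,-0.5,0,0,0,1],[0,0,-0.5,0,0,0,1],[0,0,-0.5,0,0,0,1],[0,0,0,0,0,0,1]]]'
python3 - <<'E'
from h import *
snap('top','t4');snap('scene','s4');im,W=cloud('t4'); z=W[...,2]
P=W[(z>205)&(z<245)&(abs(W[...,0]-560)<60)&(abs(W[...,1]-14)<60)]
if len(P)>5:print(len(P),P.mean(0).round(1),cv2.minAreaRect(P[:,:2].astype(np.float32)))
im,W=cloud('s4'); z=W[...,2]
for n,m in (('handle',(z>212)&(z<240)&(abs(W[...,0]-560)<60)&(abs(W[...,1]-14)<60)),('knob',(z>60)&(z<72)&(im.max(-1)<90)&(abs(W[...,0]-530)<25)&(abs(W[...,1]+113)<25))):
    P=W[m]
    if len(P)>5:print(n,len(P),P.mean(0).round(1),P[:,2].max(),cv2.minAreaRect(P[:,:2].astype(np.float32)))
a=cv2.resize(cv2.imread('pics/s4.png')[150:330,120:360],None,fx=3,fy=3);cv2.imwrite('pics/s4c.png',a)
E
```

```text
time: 22.42
tool_pos: [561.7, 13.3, 308.9]
tcp_rot: [179.6, -0.1, 77.2]
ft_force: [0.3, 0.1, 0.2]
finger_gap: 85.3
80 [553.6  -6.5 222.7] ((559.6961669921875, 14.150897979736328), (106.41539001464844, 15.348687171936035), 77.2541732788086)
handle 234 [563.2  15.5 221.3] 228.75055944391568 ((560.5936279296875, 14.582111358642578), (107.10313415527344, 19.40570068359375), 77.09716033935547)
knob 16 [ 532.4 -112.4   65.6] 69.2051784332009 ((530.6926879882812, -112.70616912841797), (18.0633602142334, 10.679170608520508), 9.201191902160645)
```

View pics/s4c.png

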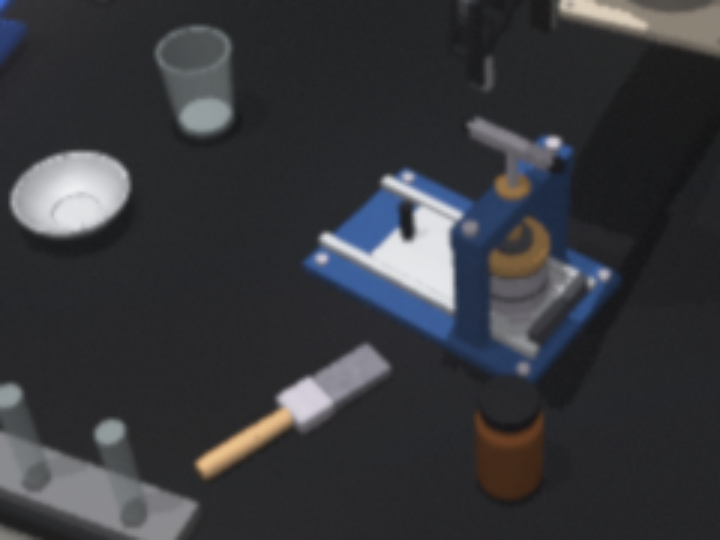

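The picture shows the tray against the dark stop (px 560,305), the foot on the lid (515,240), and the handle at 77°, where it was left. The gripper is clear.

```bash
python3 -c "
from bench import job
print(job.hand_in())"
```

```text
the job is handed in; nothing more can be done
None
```

The tray is home in the press, the cell is clamped under the screw, and I handed the job in at about 22.5 s of the 72 s allowed.

- **Tray:** I pinched the knob and pushed the tray 89 mm. There it stopped, and the force rose to about 22 N with no further movement. The knob then measured within about 1.5 mm of its home position, and a final picture shows the tray against the back stop.
- **Clamping:** I turned the T-handle clockwise in one grasp, 2.48 rad in all. Free turning read about 0.348 N m, and the foot met the lid at about 1.94–1.98 rad. I stopped at a rise of about 0.20 N m, against the target of 0.19.
- **Last checks:** After I let go, the handle stayed at 77° and the gripper was clear, with wrist force near zero. In the last picture the beaker, bowl, brush and amber jar near the press look untouched. I did not measure any of the bystanders, and the other three are outside that view.
- **Disagreements:** The torque readings scatter by about 0.04 N m. The hinge fits of torque against angle gave 0.202 (slope fixed at the stated 0.37) and 0.217 (slope left free), and the mean of the last four readings gave 0.198. All are within the 0.1–0.3 window.

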